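# Lock a template plate onto its keyhole studs

## Robot

A 6-joint arm with a two-finger parallel gripper is mounted at the origin on a cart in front of the work surface, level with it; the furniture and walls round the work are solid. World frame = base frame: x ahead of the robot, y to its left, z up, the work surface at z = 0. Lengths are in m, angles in rad, forces in N, time in s.
With the tool pointing down it reaches from about 0.35 to 0.85 m from the base axis. Payload 8.1 kg.
Tool frame: the origin (TCP) lies at the centre of the arm's flange, where the gripper is bolted on; the fingertips stand 186 mm ahead of it and the grasp point (between the pads) lies 167 mm ahead of it; z points along the fingers, y is the line along which they close (so a half turn about z gives the same grasp; the last joint's range is limited). The gripper opens to 93 mm and grips with 3 to 60 N. Pads are 15 mm wide; open, the fingers measure 128 mm over their backs; the gripper's body (75 mm by 188 mm) begins 65 mm behind the grasp point.
Start: joints at [1.111, 0.13, 1.488, -0, 1.523, -0.085], TCP at [0.22, 0.558, 0.405] pointing down, gripper open.
Joint ranges: [-2.96, 2.96], [-0.89, 2.26], [0.02, 2.5], [-1.34, 4.48], [0, 2.73], [-2.66, 2.66]. Speed limits (rad/s): [2.39, 2.39, 2.79, 3.14, 3.14, 3.14].

## Interface

Orientations are given as a rotation vector (axis times angle).
In Python, from plant import read_state, read_camera, camera_params, robot gives the robot as it stands.
- The arm moves only by the tool carry_out, never from a script. Its argument "targets" is a list of rows, each an object of numbers: "hand": the opening in per cent of the stroke, from 0 (shut) to 100 (fully open); "x", "y", "z": the shift along the tool's x, y, z in m; "ax", "ay", "az": the turn, a rotation vector about the tool's x, y, z in rad. In form: [{"hand": .., "x": .., "y": .., "z": .., "ax": .., "ay": .., "az": ..}, ...]. A call has 1 to 8 rows; each row is the pose to reach, as a shift and turn from the pose commanded when the call began, along the tool's axes at that moment; what a row does not reach only later rows make up. A row lasts 1/8 s, in which the tool goes at most 62.5 mm and 10.7 degrees, less where a joint would pass 70% of its speed; a pose out of reach is approached as far as the arm can. A call with a gripper value outside its range is refused whole. The fingers move at their own pace and stop on an object; "newtons" is the grip in N (left out, the last holds). Time passes only in rows, so rows that repeat a pose let the fingers close. It gives the time, the measured TCP pose, the force, the opening and the grip force at its end, in the units of the state.
- read_state(): the state, without advancing time (a new reading comes with each control period).
- read_camera(name): name is "side" or "top" or "wrist"; returns (picture, depth): 480x640x3 uint8, blue, green, red; 480x640 float32, m along the optical axis (not along the pixel's ray), 0 where there is no reading.
- camera_params(name): a dict with "fx", "fy", "cx", "cy" (pixels), "position" and "rotation" of the camera in the world. Camera axes: x right, y up, looking along -z (the intrinsics and any distortion apply to the point x, -y, -z); pixel columns grow to the right and rows downward; lengths in m; the calibration is good to about 2 mm. A picture is of the moment at which its call begins: read the wrist's pose just before it. camera_params takes no time and is no camera call; for the wrist camera it gives the pose at the moment of the call.
- robot.close_job(): hands the job in; it is judged then, once.
The state is a dict: "t": time; "q": joint angles; "dq": joint speeds; "joint_torque": joint torques, N m; "tool_pos": TCP position; "orientation": TCP orientation; "force": force on the tool from outside, world axes, zero at the start; "wrist_torque": the same for the moment, N m; "opening": finger opening in m; "gripper_force": force on a finger pad.
Only numpy, scipy, OpenCV 4.12 (cv2) and the standard library are available. Lean on these libraries where they do the work, as an engineer would, in place of code of your own. Each camera call takes 0.05 s, during which the arm holds its last target. There are 200 camera calls.

## Task

Fit the yellow template plate onto the dark steel fixture base: set it down flat with the large ends of its two keyholes over the two stud heads, its fence on the side away from the red latch, and let go of it. Then push the plate fully home, so that the studs sit at the ends of the narrow slots, and swing the red latch all the way round until it lies behind the plate's rear edge. Leave the tin can, the bench ring and the drilled block alone.

Things in the scene. Friction and masses are not known exactly. Their poses are not given: they have to be found in the camera images.
- template_plate: Loose yellow plate, 130 (x) by 150 (y) by 6 mm, 0.5 kg, starts flat on the table. Origin: centre of its underside; z up. On its middle stands a steel grip bar, 12 mm thick in x, 50 mm in y, top 51 mm above the underside: grip it across x, or push its faces. At the front (x = +50) a steel fence 12 x 90 mm, top at 18 mm; at x = -45, y = +-30 two 10 mm pins, top at 19 mm. Two keyholes: see points
- keyhole_left_large (a point): Centre of the large round end (26 mm diameter) of the left keyhole, at the plate's underside: plate x = +13, y = +50 mm. The keyhole goes right through the plate; from here its slot, 13 mm wide, runs towards the plate's -x and ends square at x = -18 mm
- keyhole_right_large (a point): the same for the right keyhole, at plate x = +13, y = -50 mm
- keyhole_left_narrow (a point): point in the narrow slot of the left keyhole, at the underside: plate x = -13, y = +50 mm, 26 mm behind the large centre. The stud stands exactly here when the plate is fully home
- keyhole_right_narrow (a point): the same for the right keyhole, at plate x = -13, y = -50 mm
- fixture_base: Fixed dark steel base, x -105 to +85, y -120 to +95 mm, flat top 16 mm above the table. Origin: on the table, below the home plate's origin; front +x; latch at the rear right corner (-x, -y). The plate goes on with the base's yaw and its origin at base x = -26, y = 0 mm, then slides 26 mm to base +x until the slot ends stop at the studs. Cap screws 6 mm high by the other corners
- stud_left (a point): axis of the left (+y) stud at the base's top face (base x = -13, y = +50 mm). Shank 10 mm diameter, 9 mm high, then a head 18 mm in diameter and 6 mm thick, coned to 12 mm at its top, 15 mm above the base's top face
- stud_right (a point): the same for the right stud (base x = -13, y = -50 mm)
- latch (a joint): Angle (rad) of the red turn latch about latch_pivot. 0, open: its arm points to base -x; grows as it turns clockwise seen from above; 1.571, at its stop, closed: the arm points to base +y, 5 mm behind the home plate's rear edge. Starts at 0 to 0.35; friction 0.04 N m, stays where left; the plate blocks it until home. Arm 16 mm wide, 75 mm long, top 29 mm above the table
- latch_pivot (a point): the latch's upright axis at the base's top face (base x = -78, y = -105 mm)
- latch_peg (a point): centre of the top of the latch's upright black peg, 65 mm from the pivot axis: 12 mm diameter, from 29 to 66 mm above the table; push it sideways to swing the latch
- tin_can: empty open tin, 76 mm diameter, 111 mm tall, a bystander; origin: centre of its underside
- bench_ring: plain metal ring, 96 mm diameter, 20 mm tall, a bystander; origin: centre of its underside
- drilled_block: dark steel block 50 x 62 x 36 mm, a bystander; origin: centre of its underside
Mind the look-alikes: they are no part of the job. Of the things like the template_plate, leave any that is blue; of the rest the larger one is meant.

How it is judged:
By the outcome, as a careful person would: the job done as asked, in the order asked, and still so for the second after the job is handed in, with the robot touching nothing.
It also fails if it takes over 61 s, if anything falls off the work surface, if the arm or the gripper's body presses on something with over 40 N, if the wrist force passes 120 N, or if a joint passes its speed limit or range.

## Working session

There is one attempt and no reset: what is moved stays moved. The work goes in short steps, Python scripts to look and compute and a tool call to move; the robot and the scene stay as the last step left them, time stands still between calls to the robot, and variables do not carry over. Pictures are saved under pics/ and viewed, at most 11 in all, crops included, and the job is handed in when it is done.

Besides the shell and the picture viewer there is one more tool, called after "Request:" as name(argument=value, ...), one argument or row to a line, values as JSON. carry_out: Moves the arm, as the interface text tells. Its arguments: {"type":"object","properties":{"targets":{"type":"array","items":{"type":"object","properties":{"hand":{"type":"number"},"x":{"type":"number"},"y":{"type":"number"},"z":{"type":"number"},"ax":{"type":"number"},"ay":{"type":"number"},"az":{"type":"number"}}}},"newtons":{"type":"number"}},"required":["targets"]}

```bash
mkdir -p pics; ls; cat > h.py <<'E'
import numpy as np, cv2
from plant import read_state, read_camera, camera_params, robot
from scipy.spatial.transform import Rotation as R
def ray(p,u,v):
    d=np.array([(u-p['cx'])/p['fx'],-(v-p['cy'])/p['fy'],-1.0])
    return np.array(p['position']),np.array(p['rotation']).reshape(3,3)@d
def onz(p,u,v,z):
    o,d=ray(p,u,v); return o+d*(z-o[2])/d[2]
def pts(p,depth):
    v,u=np.mgrid[0:480,0:640]
    d=np.stack([(u-p['cx'])/p['fx'],-(v-p['cy'])/p['fy'],-np.ones_like(u,float)],-1)*depth[...,None]
    return d@np.array(p['rotation']).reshape(3,3).T+np.array(p['position'])
def tool():
    s=read_state(); return np.array(s['tool_pos']),R.from_rotvec(s['orientation']),s
E
python3 - <<'E'
from h import *
p0,r,s=tool(); print(s); print(r.as_matrix().round(3))
for n in('top','side'):
    im,d=read_camera(n); cv2.imwrite(f'pics/{n}0.png',im); np.save(f'pics/{n}0.npy',d); print(n,camera_params(n))
E
```

```text
pics
{'t': 0.0, 'q': array([ 1.11058583e+00,  1.31181077e-01,  1.48927966e+00, -6.67432625e-06,
        1.52299794e+00, -8.54268483e-02]), 'dq': array([-2.51660019e-04,  1.24556640e-03,  5.81050051e-04,  2.36835541e-04,
        3.34906535e-03,  2.75957894e-05]), 'joint_torque': array([-5.25903197e-04, -5.59829164e+01, -4.91767359e+01,  7.66357756e-02,
        3.49367643e-02, -9.53486642e-05]), 'tool_pos': array([0.21953645, 0.55814883, 0.40367503]), 'orientation': array([-5.85176129e-01, -3.08610543e+00,  2.82511377e-03]), 'force': array([ 0.3960747 , -0.6627119 ,  0.03089086]), 'wrist_torque': array([-0.0064644 ,  0.00509321, -0.03754739]), 'gripper_force': 0.0, 'opening': 0.09324238183826972}
[[-0.931  0.366 -0.001]
 [ 0.366  0.931 -0.002]
 [ 0.    -0.002 -1.   ]]
top {'fx': 564.1472015403419, 'fy': 564.1472015403419, 'cx': 332.2259148889345, 'cy': 237.59198538040698, 'position': array([ 0.33460285, -0.00431499,  1.56020966]), 'rotation': array([ 0.14578565, -0.14342296, -1.57878105])}
side {'fx': 612.794364627873, 'fy': 612.794364627873, 'cx': 311.54943488048525, 'cy': 238.42409103550372, 'position': array([-0.20095984,  1.4754044 ,  0.80065457]), 'rotation': array([ 0.37359759, -1.47731762, -2.24701668])}
```

```bash
sed -i "s/np.array(p\['rotation'\]).reshape(3,3)/R.from_rotvec(p['rotation']).as_matrix()/" h.py; head -8 h.py|tail -3
```

```text
return np.array(p['position']),R.from_rotvec(p['rotation']).as_matrix()@d
def onz(p,u,v,z):
    o,d=ray(p,u,v); return o+d*(z-o[2])/d[2]
```

View pics/top0.png

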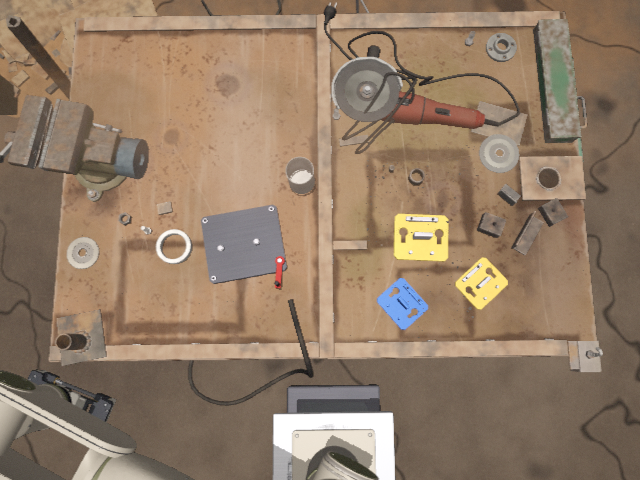

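View pics/side0.png

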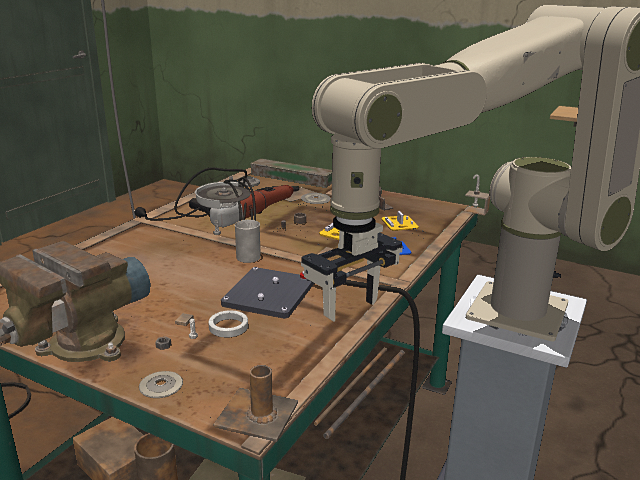

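```bash
python3 - <<'E'
from h import *
im=cv2.imread('pics/top0.png'); d=np.load('pics/top0.npy'); p=camera_params('top'); P=pts(p,d)
hsv=cv2.cvtColor(im,cv2.COLOR_BGR2HSV)
def blobs(m,z,name,amin):
    c,_=cv2.findContours(m,cv2.RETR_EXTERNAL,cv2.CHAIN_APPROX_NONE)
    for k in c:
        if cv2.contourArea(k)<amin: continue
        w=np.array([onz(p,*q[0],z)[:2] for q in k],np.float32)
        r=cv2.minAreaRect(w); M=cv2.moments(k)
        print(name,cv2.contourArea(k),'px',k.mean((0,1)).round(),'c',np.round(r[0],4),'size',np.round(r[1],4),'ang',r[2])
blobs(cv2.inRange(hsv,(20,120,120),(35,255,255)),.006,'yel',200)
blobs(cv2.inRange(hsv,(0,180,120),(6,255,255)),.029,'red',20)
blobs(cv2.inRange(hsv[150:300,190:290],(90,0,30),(130,110,105)) if 0 else np.pad(cv2.inRange(hsv[190:300,195:295],(100,20,30),(135,140,120)),((190,180),(195,345))),.016,'base',500)
for n,u,v,z in(('studL',221,248,.031),('studR',257,241,.031),('pivot',279,260,.029),('peg',279,285,.06),('grip',421,236,.051),('ring',173,246,.02),('can',300,175,.111),('cableend',292,300,.01),('cable2',308,365,.01)):
    print(n,onz(p,u,v,z).round(4),'depth',P[v,u].round(4))
# height map above .035 in work region
for (a,b) in ((150,300),):
    pass
ws=[(r,c) for r in range(295,390,10) for c in range(285,320,5) if P[r,c,2]>.01]
print([(rc,P[rc].round(3).tolist()) for rc in ws][:20])
print('divider',P[240,325],P[345,250],P[245,350])
crop=cv2.resize(im[190:310,190:330],None,fx=5,fy=5,interpolation=cv2.INTER_CUBIC); crop2=cv2.resize(im[195:275,380:470],None,fx=5,fy=5)
cv2.imwrite('pics/c1.png',crop)
E
```

```text
yel 1543.0 px [481. 283.] c [ 0.4912 -0.4127] size [0.103  0.1199] ang 42.472572326660156
yel 2386.0 px [421. 237.] c [ 0.6226 -0.2512] size [0.153  0.1326] ang 86.2078628540039
studL [0.5939 0.3023 0.031 ] depth [0.593  0.3013 0.0361]
studR [0.6121 0.2035 0.031 ] depth [0.6112 0.2029 0.0358]
pivot [0.5588 0.1429 0.029 ] depth [0.557  0.1417 0.0411]
peg [0.487  0.1396 0.06  ] depth [0.4895 0.142  0.0347]
grip [ 0.6165 -0.2454  0.051 ] depth [ 0.6165 -0.2455  0.0509]
ring [0.6031 0.4377 0.02  ] depth [0.6061 0.4428 0.0025]
can [0.7751 0.08   0.111 ] depth [0.8081 0.0863 0.0023]
cableend [0.4504 0.1086 0.01  ] depth [0.4495 0.1076 0.0227]
cable2 [0.2761 0.0656 0.01  ] depth [0.276  0.0657 0.0073]
[((305, 290), [0.436, 0.113, 0.019]), ((315, 295), [0.409, 0.099, 0.026]), ((325, 295), [0.382, 0.099, 0.025]), ((335, 300), [0.355, 0.086, 0.025]), ((345, 300), [0.329, 0.087, 0.016]), ((345, 305), [0.329, 0.073, 0.021]), ((355, 295), [0.303, 0.1, 0.012]), ((355, 305), [0.303, 0.073, 0.016])]
divider [0.61662007 0.01647755 0.00812976] [0.33075261 0.22282912 0.00388469] [ 0.60210681 -0.05326292  0.00473242]
```

View pics/c1.png

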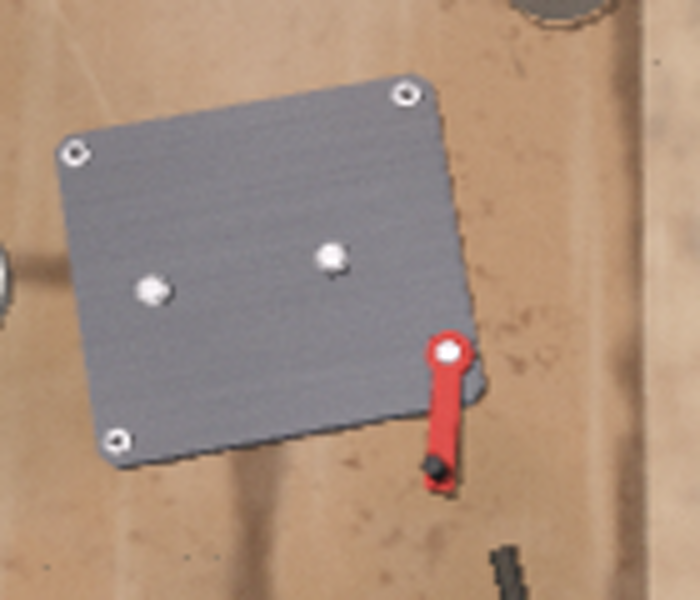

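```bash
cat >> h.py <<'E'
def rel(x,y,z,yaw_y):
    """world TCP target, tool down, tool y at angle yaw_y (deg) -> shift, turn in the measured tool axes"""
    p,r,s=tool(); a=np.radians(yaw_y); Y=np.array([np.cos(a),np.sin(a),0]); Z=np.array([0,0,-1.]); X=np.cross(Y,Z)
    t=R.from_matrix(np.stack([X,Y,Z],1))
    print('shift',(r.inv().apply(np.array([x,y,z])-p)).round(4),'turn',(r.inv()*t).as_rotvec().round(4),'t',round(s['t'],2))
E
python3 - <<'E'
from h import *
rel(.6165,-.245,.40,-3.8)
w=camera_params('wrist'); p,r,_=tool()
print('cam in tool',r.inv().apply(w['position']-p), (r.inv()*R.from_rotvec(w['rotation'])).as_matrix().round(3),w['fx'])
E
```

```text
shift [-0.6634 -0.6021  0.0047] turn [-1.6000e-03  1.0000e-03  1.2623e+00] t 0.1
cam in tool [0.07652395 0.00031972 0.02116046] [[-0.     0.962  0.272]
 [ 1.     0.    -0.   ]
 [-0.     0.272 -0.962]] 388.14689247403476
```

Request:
carry_out(
  targets=[
    {"hand": 100, "x": -0.663, "y": -0.602, "z": 0.005, "ax": 0, "ay": 0, "az": 1.262},
    {"hand": 100, "x": -0.663, "y": -0.602, "z": 0.005, "ax": 0, "ay": 0, "az": 1.262},
    {"hand": 100, "x": -0.663, "y": -0.602, "z": 0.005, "ax": 0, "ay": 0, "az": 1.262},
    {"hand": 100, "x": -0.663, "y": -0.602, "z": 0.005, "ax": 0, "ay": 0, "az": 1.262},
    {"hand": 100, "x": -0.663, "y": -0.602, "z": 0.005, "ax": 0, "ay": 0, "az": 1.262},
    {"hand": 100, "x": -0.663, "y": -0.602, "z": 0.005, "ax": 0, "ay": 0, "az": 1.262},
    {"hand": 100, "x": -0.663, "y": -0.602, "z": 0.005, "ax": 0, "ay": 0, "az": 1.262},
    {"hand": 100, "x": -0.663, "y": -0.602, "z": 0.005, "ax": 0, "ay": 0, "az": 1.262},
  ],
)

```text
t: 1.1
tool_pos: [0.4414, 0.1081, 0.4018]
orientation: [2.296, 2.145, 0.0]
force: [1.0, 0.7, 0.2]
opening: 0.0928
gripper_force: 0.0
```

```bash
python3 -c "
from h import *
rel(.6165,-.245,.40,-3.8)"
```

```text
shift [-0.3404  0.1987  0.0018] turn [ 0.0002 -0.0002 -0.0017] t 1.1
```

Request:
carry_out(
  targets=[
    {"hand": 100, "x": -0.34, "y": 0.199, "z": 0.0},
    {"hand": 100, "x": -0.34, "y": 0.199, "z": 0.0},
    {"hand": 100, "x": -0.34, "y": 0.199, "z": 0.0},
    {"hand": 100, "x": -0.34, "y": 0.199, "z": 0.0},
    {"hand": 100, "x": -0.34, "y": 0.199, "z": 0.0},
    {"hand": 100, "x": -0.34, "y": 0.199, "z": 0.0},
    {"hand": 100, "x": -0.34, "y": 0.199, "z": 0.0},
    {"hand": 100, "x": -0.34, "y": 0.199, "z": 0.0},
  ],
)

```text
schema error: expected keys hand, x, y, z, ax, ay, az
```

```bash
python3 - <<'E'
from h import *
p,r,s=tool(); print(p,s['dq'].round(3),s['t'])
w=camera_params('wrist'); im,d=read_camera('wrist'); np.savez('pics/w1.npz',d=d,pos=w['position'],rot=w['rotation']); cv2.imwrite('pics/w1.png',im)
print(w['cx'],w['cy'],w['fx'])
E
```

```text
[0.44139264 0.10810264 0.40182094] [-1.08   0.232 -0.186  0.003 -0.052 -1.129] 1.1
323.4630700062606 237.89474592629006 388.14689247403476
```

View pics/w1.png

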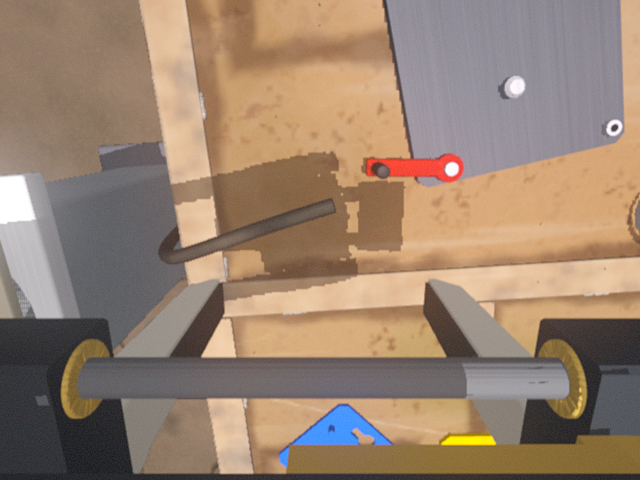

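Request:
carry_out(
  targets=[
    {"hand": 100, "x": -0.05, "y": 0.03, "z": 0, "ax": 0, "ay": 0, "az": 0},
    {"hand": 100, "x": -0.1, "y": 0.06, "z": 0, "ax": 0, "ay": 0, "az": 0},
    {"hand": 100, "x": -0.15, "y": 0.09, "z": 0, "ax": 0, "ay": 0, "az": 0},
    {"hand": 100, "x": -0.2, "y": 0.12, "z": 0, "ax": 0, "ay": 0, "az": 0},
    {"hand": 100, "x": -0.25, "y": 0.15, "z": 0, "ax": 0, "ay": 0, "az": 0},
    {"hand": 100, "x": -0.3, "y": 0.18, "z": 0, "ax": 0, "ay": 0, "az": 0},
    {"hand": 100, "x": -0.34, "y": 0.199, "z": 0, "ax": 0, "ay": 0, "az": 0},
    {"hand": 100, "x": -0.34, "y": 0.199, "z": 0, "ax": 0, "ay": 0, "az": 0},
  ],
)

```text
t: 2.15
tool_pos: [0.6174, -0.245, 0.4001]
orientation: [-2.296, -2.142, 0.002]
force: [1.0, -0.2, -0.2]
opening: 0.0932
gripper_force: 0.0
```

```bash
python3 - <<'E'
from h import *
p,r,s=tool(); print(p,s['dq'].round(3),s['t'])
w=camera_params('wrist'); im,d=read_camera('wrist'); np.savez('pics/w2.npz',d=d,**w); cv2.imwrite('pics/w2.png',im)
hsv=cv2.cvtColor(im,cv2.COLOR_BGR2HSV)
m=cv2.inRange(hsv,(20,120,120),(35,255,255)); c,_=cv2.findContours(m,cv2.RETR_CCOMP,cv2.CHAIN_APPROX_NONE)
for k in c:
    if cv2.contourArea(k)<100: continue
    q=np.array([onz(w,*a[0],.006)[:2] for a in k],np.float32); rr=cv2.minAreaRect(q); print(cv2.contourArea(k),k.mean((0,1)).round(),np.round(rr[0],4),np.round(rr[1],4),rr[2])
E
```

```text
[ 0.61740288 -0.24499898  0.40009771] [ 0.045 -0.05   0.05   0.023  0.01   0.022] 2.15
8978.0 [467. 457.] [ 0.7624 -0.551 ] [0.0525 0.4228] 86.12908935546875
728.0 [227. 405.] [ 0.4926 -0.469 ] [0.0298 0.0668] 86.10031127929688
852.0 [567. 373.] [ 0.872  -0.4548] [0.0379 0.1091] 20.443376541137695
1068.0 [ 79. 384.] [ 0.3326 -0.4185] [0.1082 0.0416] 69.6955337524414
583.5 [221. 349.] [ 0.4965 -0.385 ] [0.0329 0.0492] 86.08583068847656
496.5 [247. 336.] [ 0.5252 -0.3792] [0.0138 0.0742] 45.0190544128418
19674.5 [330. 211.] [ 0.6212 -0.2516] [0.1518 0.1311] 86.7412109375
133.5 [284. 247.] [ 0.5738 -0.281 ] [0.015  0.0122] 41.33784103393555
1523.5 [331. 238.] [ 0.6289 -0.2704] [0.0844 0.044 ] 77.14827728271484
131.0 [281. 187.] [ 0.577  -0.2204] [0.0132 0.0114] 40.3150749206543
1380.5 [381. 216.] [ 0.6719 -0.2571] [0.0948 0.0157] 87.1197509765625
433.0 [340. 162.] [ 0.6334 -0.1986] [0.0189 0.0341] 72.15633392333984
```

View pics/w2.png

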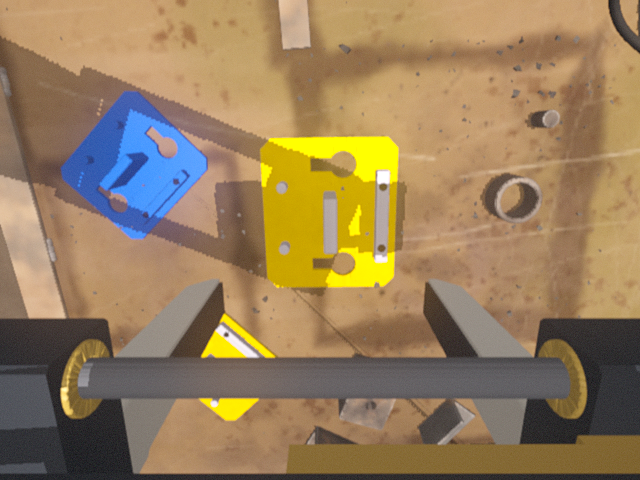

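```bash
python3 -c "
from h import *
rel(.6218,-.2514,.202,-3.4)"
```

```text
shift [-0.0079  0.0055  0.1984] turn [-0.0021 -0.001  -0.0086] t 2.2
```

Request:
carry_out(
  targets=[
    {"hand": 50, "x": -0.008, "y": 0.0055, "z": 0.05, "ax": -0.002, "ay": -0.001, "az": -0.009},
    {"hand": 50, "x": -0.008, "y": 0.0055, "z": 0.1, "ax": -0.002, "ay": -0.001, "az": -0.009},
    {"hand": 50, "x": -0.008, "y": 0.0055, "z": 0.13, "ax": -0.002, "ay": -0.001, "az": -0.009},
    {"hand": 50, "x": -0.008, "y": 0.0055, "z": 0.15, "ax": -0.002, "ay": -0.001, "az": -0.009},
    {"hand": 50, "x": -0.008, "y": 0.0055, "z": 0.175, "ax": -0.002, "ay": -0.001, "az": -0.009},
    {"hand": 50, "x": -0.008, "y": 0.0055, "z": 0.198, "ax": -0.002, "ay": -0.001, "az": -0.009},
    {"hand": 50, "x": -0.008, "y": 0.0055, "z": 0.198, "ax": -0.002, "ay": -0.001, "az": -0.009},
  ],
)

```text
t: 3.08
tool_pos: [0.6213, -0.2498, 0.2018]
orientation: [-2.282, -2.157, 0.001]
force: [0.4, 0.5, 0.5]
opening: 0.0464
gripper_force: 0.0
```

Request:
carry_out(
  targets=[
    {"hand": 0, "x": 0, "y": 0, "z": 0, "ax": 0, "ay": 0, "az": 0},
    {"hand": 0, "x": 0, "y": 0, "z": 0, "ax": 0, "ay": 0, "az": 0},
    {"hand": 0, "x": 0, "y": 0, "z": 0, "ax": 0, "ay": 0, "az": 0},
    {"hand": 0, "x": 0, "y": 0, "z": 0, "ax": 0, "ay": 0, "az": 0},
    {"hand": 0, "x": 0, "y": 0, "z": 0, "ax": 0, "ay": 0, "az": 0},
    {"hand": 0, "x": 0, "y": 0, "z": 0, "ax": 0, "ay": 0, "az": 0},
  ],
  newtons=50,
)

```text
t: 3.82
tool_pos: [0.6222, -0.2508, 0.2046]
orientation: [2.282, 2.156, 0.001]
force: [-1.7, 0.8, 5.5]
opening: 0.0115
gripper_force: 50.0
```

```bash
python3 -c "
from h import *
rel(.60,.11,.5,10.4)"
```

```text
shift [ 0.3586 -0.0421 -0.296 ] turn [ 0.002   0.0016 -0.2385] t 3.83
```

Request:
carry_out(
  targets=[
    {"hand": 0, "x": 0, "y": 0, "z": -0.03, "ax": 0, "ay": 0, "az": 0},
    {"hand": 0, "x": 0, "y": 0, "z": -0.08, "ax": 0, "ay": 0, "az": 0},
    {"hand": 0, "x": 0, "y": 0, "z": -0.13, "ax": 0, "ay": 0, "az": 0},
    {"hand": 0, "x": 0, "y": 0, "z": -0.18, "ax": 0, "ay": 0, "az": 0},
    {"hand": 0, "x": 0.04, "y": 0, "z": -0.21, "ax": 0, "ay": 0, "az": 0},
    {"hand": 0, "x": 0.08, "y": 0, "z": -0.24, "ax": 0, "ay": 0, "az": 0},
    {"hand": 0, "x": 0.12, "y": 0, "z": -0.27, "ax": 0, "ay": 0, "az": 0},
  ],
)

```text
t: 4.7
tool_pos: [0.6283, -0.1294, 0.4733]
orientation: [2.284, 2.157, -0.0]
force: [0.7, -0.9, -4.1]
opening: 0.0119
gripper_force: 50.0
```

```bash
python3 -c "
from h import *
rel(.60,.11,.5,10.4);print(read_state()['opening'])"
```

```text
shift [ 0.2374 -0.042  -0.0267] turn [ 1.000e-04  3.000e-04 -2.389e-01] t 4.7
0.011879546882655934
```

Request:
carry_out(
  targets=[
    {"hand": 0, "x": 0.04, "y": -0.01, "z": -0.013, "ax": 0, "ay": 0, "az": -0.04},
    {"hand": 0, "x": 0.085, "y": -0.02, "z": -0.026, "ax": 0, "ay": 0, "az": -0.1},
    {"hand": 0, "x": 0.13, "y": -0.03, "z": -0.026, "ax": 0, "ay": 0, "az": -0.15},
    {"hand": 0, "x": 0.175, "y": -0.04, "z": -0.026, "ax": 0, "ay": 0, "az": -0.2},
    {"hand": 0, "x": 0.215, "y": -0.042, "z": -0.026, "ax": 0, "ay": 0, "az": -0.239},
    {"hand": 0, "x": 0.237, "y": -0.042, "z": -0.026, "ax": 0, "ay": 0, "az": -0.239},
    {"hand": 0, "x": 0.237, "y": -0.042, "z": -0.026, "ax": 0, "ay": 0, "az": -0.239},
    {"hand": 0, "x": 0.237, "y": -0.042, "z": -0.026, "ax": 0, "ay": 0, "az": -0.239},
  ],
)

```text
t: 5.7
tool_pos: [0.6002, 0.1076, 0.499]
orientation: [2.01, 2.411, -0.001]
force: [-0.4, -1.2, -4.5]
opening: 0.0116
gripper_force: 50.0
```

```bash
python3 - <<'E'
from h import *
p,r,s=tool(); print(p,s['dq'].round(3),s['t'],r.as_matrix().round(4)[:,1:])
w=camera_params('wrist'); im,d=read_camera('wrist'); np.savez('pics/w3.npz',d=d,**w); cv2.imwrite('pics/w3.png',im)
im2,d2=read_camera('top'); cv2.imwrite('pics/t3.png',im2)
E
```

```text
[0.60023258 0.10761277 0.4989547 ] [-0.012 -0.005 -0.002  0.001  0.001  0.002] 5.7 [[ 9.837e-01  1.100e-03]
 [ 1.799e-01 -1.900e-03]
 [ 8.000e-04 -1.000e+00]]
```

View pics/w3.png

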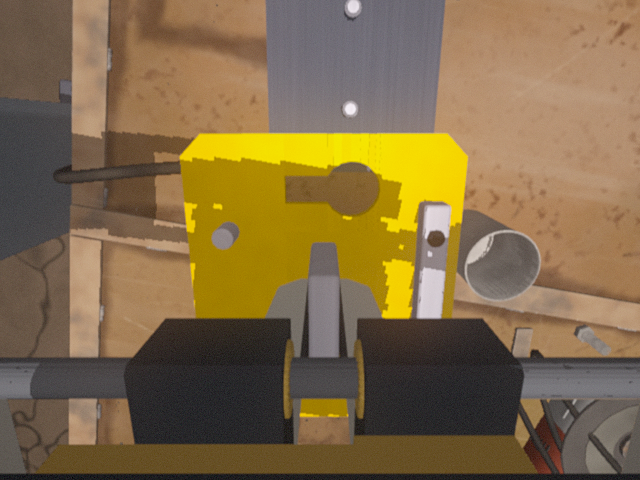

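```bash
cat > m.py <<'E'
from h import *
z=np.load('pics/w3.npz'); w={k:z[k] for k in z.files}; im=cv2.imread('pics/w3.png'); P=pts(w,w['d'])
p=np.array([0.60023,0.10761,0.49895]); r=R.from_matrix(np.stack([np.cross([.9837,.1799,.0008],[.0011,-.0019,-1]),[.9837,.1799,.0008],[.0011,-.0019,-1]],1))
g=cv2.cvtColor(im,cv2.COLOR_BGR2GRAY)
def cen(g,u,v,h,th):
    y0=max(0,v-h); s=g[y0:v+h+1,u-h:u+h+1]>th; a,b=np.nonzero(s); return b.mean()+u-h,a.mean()+y0
S=[]
for u,v in((352,7),(349,108)):
    c=cen(g,u,v,11,150); S.append(onz(w,*c,.030)); print('stud px',np.round(c,1),S[-1].round(4),'head depth z',P[v,u,2].round(4))
hsv=cv2.cvtColor(im,cv2.COLOR_BGR2HSV); m=cv2.inRange(hsv,(20,120,60),(35,255,255)); m[300:]=0
zt=P[150,440,2]; print('plate top z',[P[a].round(4).tolist() for a in((150,440),(150,230),(280,210),(280,400))])
tl=lambda u,v:r.inv().apply(onz(w,u,v,zt)-p)
for u in range(220,441,55): v=np.nonzero(m[:,u])[0].min(); print('far edge',u,v,tl(u,v-.5).round(4))
for v in(200,240,280): q=np.nonzero(m[v])[0]; print('sides',tl(q.min()-.5,v)[:2].round(4),tl(q.max()+.5,v)[:2].round(4))
d=S[0]-S[1]; print('wrist studs dist',np.linalg.norm(d[:2]),'yaw',np.degrees(np.arctan2(-d[0],d[1])),'mid',(S[0]+S[1])/2)
t=camera_params('top')
for f in('top0','t3'):
    g=cv2.cvtColor(cv2.imread(f'pics/{f}.png'),cv2.COLOR_BGR2GRAY)
    T=[onz(t,*cen(g,u,v,5,150),.030) for u,v in((221,248),(256,241))]; d=T[0]-T[1]
    print(f,T[0].round(4),T[1].round(4),np.linalg.norm(d[:2]),np.degrees(np.arctan2(-d[0],d[1])))
E
python3 m.py
```

```text
stud px [352.9   6.9] [0.5948 0.3049 0.03  ] head depth z 0.0296
stud px [350.  108.6] [0.6114 0.2073 0.03  ] head depth z 0.0307
plate top z [[0.5859, 0.1825, 0.4776], [0.5464, 0.1653, 0.2985], [0.544, 0.1012, 0.299], [0.6362, 0.1181, 0.2992]]
far edge 220 133 [ 0.0763 -0.0007  0.0212]
far edge 275 133 [ 0.0763 -0.0007  0.0212]
far edge 330 133 [ 0.0763 -0.0007  0.0212]
far edge 385 133 [ 0.0763 -0.0007  0.0212]
far edge 440 133 [ 0.0763 -0.0007  0.0212]
sides [ 0.0763 -0.0007] [ 0.0763 -0.0007]
sides [ 0.0763 -0.0007] [ 0.0763 -0.0007]
sides [ 0.0763 -0.0007] [ 0.0763 -0.0007]
wrist studs dist 0.09904271468461606 yaw 9.669740829495067 mid [0.60312829 0.25612101 0.03      ]
top0 [0.5955 0.3054 0.03  ] [0.6132 0.2072 0.03  ] 0.09970531629482367 10.174939184942463
t3 [0.5949 0.2979 0.03  ] [0.6128 0.2072 0.03  ] 0.09243195513880909 11.16263890179677
```

```bash
sed -i 's/^zt=P\[150,440,2\]/zt=.299/' m.py; python3 m.py | grep -E 'far|sides'
```

```text
far edge 220 133 [ 0.0745 -0.0465  0.1998]
far edge 275 133 [ 0.0745 -0.0221  0.1998]
far edge 330 133 [0.0745 0.0023 0.1998]
far edge 385 133 [0.0745 0.0268 0.1998]
far edge 440 133 [0.0745 0.0512 0.1998]
sides [ 0.0442 -0.0657] [0.0441 0.0646]
sides [ 0.0248 -0.0657] [0.0247 0.0646]
sides [ 0.0042 -0.0657] [0.0041 0.0646]
```

```bash
python3 -c "
from h import *
rel(.5914,.2545,.265,9.95)"
```

```text
shift [0.1469 0.0174 0.234 ] turn [0.0013 0.0019 0.0065] t 5.8
```

Request:
carry_out(
  targets=[
    {"hand": 0, "x": 0.05, "y": 0.006, "z": 0, "ax": 0, "ay": 0, "az": 0},
    {"hand": 0, "x": 0.1, "y": 0.012, "z": 0.02, "ax": 0, "ay": 0, "az": 0},
    {"hand": 0, "x": 0.147, "y": 0.0174, "z": 0.06, "ax": 0.0013, "ay": 0.0019, "az": 0.0065},
    {"hand": 0, "x": 0.147, "y": 0.0174, "z": 0.11, "ax": 0.0013, "ay": 0.0019, "az": 0.0065},
    {"hand": 0, "x": 0.147, "y": 0.0174, "z": 0.16, "ax": 0.0013, "ay": 0.0019, "az": 0.0065},
    {"hand": 0, "x": 0.147, "y": 0.0174, "z": 0.205, "ax": 0.0013, "ay": 0.0019, "az": 0.0065},
    {"hand": 0, "x": 0.147, "y": 0.0174, "z": 0.234, "ax": 0.0013, "ay": 0.0019, "az": 0.0065},
    {"hand": 0, "x": 0.147, "y": 0.0174, "z": 0.234, "ax": 0.0013, "ay": 0.0019, "az": 0.0065},
  ],
)

```text
t: 6.8
tool_pos: [0.5899, 0.2544, 0.2618]
orientation: [-2.018, -2.403, 0.008]
force: [-0.2, 1.0, -4.3]
opening: 0.0118
gripper_force: 50.0
```

Request:
carry_out(
  targets=[
    {"hand": 0, "x": 0, "y": 0, "z": 0, "ax": 0, "ay": 0, "az": 0},
    {"hand": 0, "x": 0, "y": 0, "z": 0, "ax": 0, "ay": 0, "az": 0},
  ],
)

```text
t: 7.05
tool_pos: [0.592, 0.256, 0.268]
orientation: [2.017, 2.406, 0.006]
force: [-0.3, 0.6, -4.7]
opening: 0.0115
gripper_force: 50.0
```

```bash
python3 - <<'E'
from h import *
rel(.5914,.2545,.223,9.95)
w=camera_params('wrist'); im,d=read_camera('wrist'); np.savez('pics/w4.npz',d=d,**w); cv2.imwrite('pics/w4.png',im)
E
```

```text
shift [-0.0014 -0.0011  0.045 ] turn [ 0.0044 -0.0011  0.0014] t 7.05
```

View pics/w4.png

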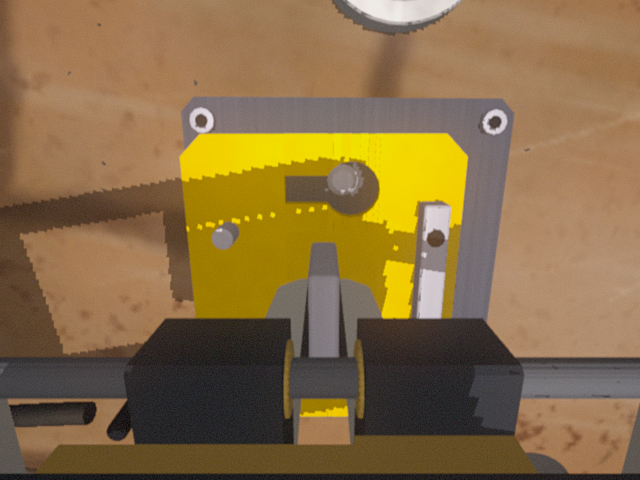

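```bash
python3 - <<'E'
from h import *
z=np.load('pics/w4.npz'); w={k:z[k] for k in z.files}; im=cv2.imread('pics/w4.png'); P=pts(w,w['d'])
p,r,s=tool(); print(p, r.as_matrix()[:,1].round(4))
zt=P[150,300,2],P[150,230,2],P[280,210,2]; print(zt); 
L=lambda u,v,h:r.inv().apply(onz(w,u,v,h)-p)[:2].round(4)
hsv=cv2.cvtColor(im,cv2.COLOR_BGR2HSV)
g=hsv[...,1]; sub=g[155:205,320:375]<60; a,b=np.nonzero(sub); print('stud blob',b.mean()+320,a.mean()+155,len(a),b.min()+320,b.max()+320,a.min()+155,a.max()+155)
u,v=b.mean()+320,a.mean()+155
print('stud in tool',L(u,v,.030),'world',onz(w,u,v,.030),'stud depth z',P[180,345,2])
m=cv2.inRange(hsv,(18,120,50),(35,255,255))
# hole right and far edges at plate top
T=zt[1]
row=m[189,320:420]; print('hole right edge col',[320+i for i in np.nonzero(row)[0]][:2]); 
for c in(354,):
    col=m[140:240,c]; h=np.nonzero(col==0)[0]+140; print('hole rows',h.min(),h.max(),L(c,h.min(),T),L(c,h.max(),T-.006),L(c,h.max(),T))
q=np.nonzero(row)[0][0]+320; print('right',L(q,189,T))
print('far edge',L(330,132.5,T))
for n,(a,b) in (('screwL',(202,121)),('screwR',(494,122))): print(n,onz(w,a,b,.022).round(4),L(a,b,.022))
E
```

```text
[0.59186593 0.2560603  0.26774448] [0.9847 0.1743 0.0041]
(np.float64(0.06846771330370768), np.float64(0.06850936259778956), np.float64(0.06796136207254966))
stud blob 344.7480045610034 179.56556442417332 877 325 363 163 195
stud in tool [0.0487 0.0115] world [0.595647   0.30643055 0.03      ] stud depth z 0.029457896629305508
hole right edge col [np.int64(378), np.int64(379)]
hole rows 162 212 [0.0615 0.0135] [0.0372 0.0144] [0.0384 0.014 ]
right [0.0492 0.0248]
far edge [0.0744 0.0026]
screwL [0.5123 0.3236 0.022 ] [ 0.0801 -0.0676]
screwR [0.6721 0.3513 0.022 ] [0.0795 0.0946]
```

Request:
carry_out(
  targets=[
    {"hand": 0, "x": -0.001, "y": -0.001, "z": 0.01, "ax": 0.003, "ay": 0, "az": 0.002},
    {"hand": 0, "x": -0.001, "y": -0.001, "z": 0.02, "ax": 0.003, "ay": 0, "az": 0.002},
    {"hand": 0, "x": -0.001, "y": -0.001, "z": 0.028, "ax": 0.003, "ay": 0, "az": 0.002},
    {"hand": 0, "x": -0.001, "y": -0.001, "z": 0.034, "ax": 0.003, "ay": 0, "az": 0.002},
    {"hand": 0, "x": -0.001, "y": -0.001, "z": 0.039, "ax": 0.003, "ay": 0, "az": 0.002},
    {"hand": 0, "x": -0.001, "y": -0.001, "z": 0.042, "ax": 0.003, "ay": 0, "az": 0.002},
    {"hand": 0, "x": -0.001, "y": -0.001, "z": 0.042, "ax": 0.003, "ay": 0, "az": 0.002},
  ],
)

```text
t: 7.98
tool_pos: [0.5901, 0.2548, 0.2231]
orientation: [-2.019, -2.404, 0.003]
force: [1.2, -0.5, -4.8]
opening: 0.0113
gripper_force: 50.0
```

Request:
carry_out(
  targets=[
    {"hand": 0, "x": 0, "y": 0, "z": 0.001, "ax": 0, "ay": 0, "az": 0},
    {"hand": 0, "x": 0, "y": 0, "z": 0.002, "ax": 0, "ay": 0, "az": 0},
    {"hand": 0, "x": 0, "y": 0, "z": 0.002, "ax": 0, "ay": 0, "az": 0},
  ],
)

```text
t: 8.35
tool_pos: [0.5902, 0.2548, 0.2213]
orientation: [-2.019, -2.404, 0.003]
force: [0.2, -0.8, -4.7]
opening: 0.0116
gripper_force: 50.0
```

Request:
carry_out(
  targets=[
    {"hand": 0, "x": 0, "y": 0, "z": 0.001, "ax": 0, "ay": 0, "az": 0},
    {"hand": 0, "x": 0, "y": 0, "z": 0.002, "ax": 0, "ay": 0, "az": 0},
    {"hand": 0, "x": 0, "y": 0, "z": 0.002, "ax": 0, "ay": 0, "az": 0},
  ],
)

```text
t: 8.72
tool_pos: [0.5903, 0.255, 0.2205]
orientation: [-2.019, -2.404, 0.002]
force: [-5.6, -1.4, 4.5]
opening: 0.0117
gripper_force: 50.0
```

Request:
carry_out(
  targets=[
    {"hand": 45, "x": 0, "y": 0, "z": 0, "ax": 0, "ay": 0, "az": 0},
    {"hand": 45, "x": 0, "y": 0, "z": 0, "ax": 0, "ay": 0, "az": 0},
    {"hand": 45, "x": 0, "y": 0, "z": 0, "ax": 0, "ay": 0, "az": 0},
    {"hand": 45, "x": 0, "y": 0, "z": -0.02, "ax": 0, "ay": 0, "az": 0},
    {"hand": 45, "x": 0, "y": 0, "z": -0.05, "ax": 0, "ay": 0, "az": 0},
    {"hand": 45, "x": 0, "y": 0, "z": -0.08, "ax": 0, "ay": 0, "az": 0},
    {"hand": 45, "x": 0, "y": 0, "z": -0.08, "ax": 0, "ay": 0, "az": 0},
    {"hand": 45, "x": 0, "y": 0, "z": -0.08, "ax": 0, "ay": 0, "az": 0},
  ],
)

```text
t: 9.72
tool_pos: [0.5903, 0.2548, 0.2995]
orientation: [-2.019, -2.404, 0.002]
force: [-0.0, -0.1, -0.2]
opening: 0.0416
gripper_force: 0.0
```

```bash
python3 - <<'E'
from h import *
p,r,s=tool(); print(p,s['t'],s['opening'],r.as_matrix()[:,1].round(4))
w=camera_params('wrist'); im,d=read_camera('wrist'); np.savez('pics/w5.npz',d=d,**w); cv2.imwrite('pics/w5.png',im)
P=pts(w,d); print([P[a].round(4).tolist() for a in((190,200),(190,430),(260,210),(230,300))])
E
```

```text
[0.59027576 0.25478993 0.29948255] 9.725 0.04155104943558243 [ 0.985   0.1726 -0.0023]
[[0.4952, 0.2721, -0.0014], [0.6544, 0.3025, 0.0147], [0.5075, 0.22, -0.001], [0.5716, 0.2611, 0.0214]]
```

View pics/w5.png

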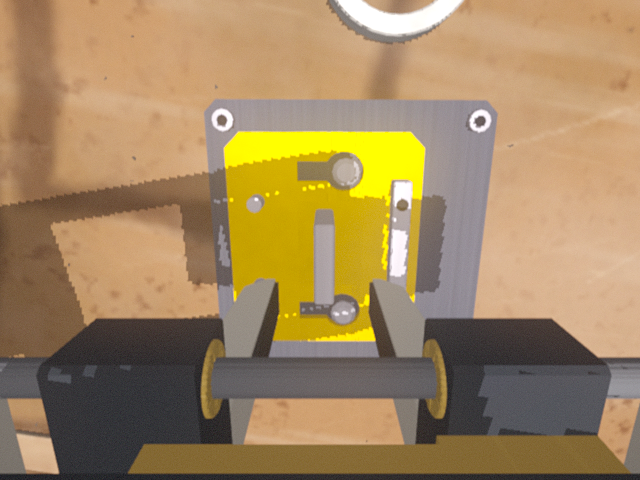

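Request:
carry_out(
  targets=[
    {"hand": 25, "x": 0, "y": 0, "z": 0, "ax": 0, "ay": 0, "az": 0},
    {"hand": 25, "x": 0, "y": 0, "z": 0.03, "ax": 0, "ay": 0, "az": 0},
    {"hand": 25, "x": 0, "y": 0, "z": 0.055, "ax": 0, "ay": 0, "az": 0},
    {"hand": 25, "x": 0, "y": 0, "z": 0.07, "ax": 0, "ay": 0, "az": 0},
    {"hand": 25, "x": 0, "y": 0, "z": 0.076, "ax": 0, "ay": 0, "az": 0},
    {"hand": 25, "x": 0, "y": 0, "z": 0.076, "ax": 0, "ay": 0, "az": 0},
  ],
  newtons=30,
)

```text
t: 10.52
tool_pos: [0.5902, 0.2549, 0.2233]
orientation: [-2.019, -2.404, 0.003]
force: [-0.4, -0.6, 0.1]
opening: 0.0229
gripper_force: 0.0
```

Request:
carry_out(
  targets=[
    {"hand": 25, "x": 0, "y": 0.004, "z": 0, "ax": 0, "ay": 0, "az": 0},
    {"hand": 25, "x": 0, "y": 0.008, "z": 0, "ax": 0, "ay": 0, "az": 0},
    {"hand": 25, "x": 0, "y": 0.012, "z": 0, "ax": 0, "ay": 0, "az": 0},
    {"hand": 25, "x": 0, "y": 0.016, "z": 0, "ax": 0, "ay": 0, "az": 0},
    {"hand": 25, "x": 0, "y": 0.02, "z": 0, "ax": 0, "ay": 0, "az": 0},
  ],
)

```text
t: 11.15
tool_pos: [0.6097, 0.2585, 0.2244]
orientation: [-2.018, -2.403, 0.004]
force: [-7.1, -1.5, 7.9]
opening: 0.0237
gripper_force: 4.2
```

Request:
carry_out(
  targets=[
    {"hand": 25, "x": 0, "y": 0.003, "z": 0, "ax": 0, "ay": 0, "az": 0},
    {"hand": 25, "x": 0, "y": 0.006, "z": 0, "ax": 0, "ay": 0, "az": 0},
    {"hand": 25, "x": 0, "y": 0.009, "z": 0, "ax": 0, "ay": 0, "az": 0},
    {"hand": 25, "x": 0, "y": 0.011, "z": 0, "ax": 0, "ay": 0, "az": 0},
    {"hand": 25, "x": 0, "y": 0.011, "z": 0, "ax": 0, "ay": 0, "az": 0},
  ],
)

```text
t: 11.78
tool_pos: [0.6207, 0.2604, 0.2243]
orientation: [-2.019, -2.404, 0.003]
force: [-6.3, -1.9, 4.2]
opening: 0.023
gripper_force: 3.0
```

Request:
carry_out(
  targets=[
    {"hand": 25, "x": 0, "y": 0.001, "z": 0, "ax": 0, "ay": 0, "az": 0},
    {"hand": 25, "x": 0, "y": 0.002, "z": 0, "ax": 0, "ay": 0, "az": 0},
    {"hand": 25, "x": 0, "y": 0.002, "z": 0, "ax": 0, "ay": 0, "az": 0},
  ],
)

```text
t: 12.15
tool_pos: [0.6225, 0.2607, 0.2243]
orientation: [-2.019, -2.403, 0.004]
force: [-7.8, -1.1, 6.2]
opening: 0.0232
gripper_force: 3.7
```

Request:
carry_out(
  targets=[
    {"hand": 25, "x": 0, "y": 0.001, "z": 0, "ax": 0, "ay": 0, "az": 0},
    {"hand": 25, "x": 0, "y": 0.002, "z": 0, "ax": 0, "ay": 0, "az": 0},
    {"hand": 25, "x": 0, "y": 0.002, "z": 0, "ax": 0, "ay": 0, "az": 0},
  ],
)

```text
t: 12.52
tool_pos: [0.6234, 0.2609, 0.2242]
orientation: [-2.017, -2.402, 0.009]
force: [-15.7, -4.2, 12.8]
opening: 0.0236
gripper_force: 8.2
```

Request:
carry_out(
  targets=[
    {"hand": 25, "x": 0, "y": 0.001, "z": 0, "ax": 0, "ay": 0, "az": 0},
    {"hand": 25, "x": 0, "y": 0.002, "z": 0, "ax": 0, "ay": 0, "az": 0},
    {"hand": 25, "x": 0, "y": 0.002, "z": 0, "ax": 0, "ay": 0, "az": 0},
  ],
)

```text
t: 12.9
tool_pos: [0.6243, 0.2612, 0.2241]
orientation: [-2.015, -2.401, 0.014]
force: [-25.2, -5.8, 19.0]
opening: 0.0237
gripper_force: 12.9
```

Request:
carry_out(
  targets=[
    {"hand": 25, "x": 0, "y": -0.005, "z": 0, "ax": 0, "ay": 0, "az": 0},
    {"hand": 25, "x": 0, "y": -0.011, "z": 0, "ax": 0, "ay": 0, "az": 0},
    {"hand": 25, "x": 0, "y": -0.011, "z": 0, "ax": 0, "ay": 0, "az": 0},
    {"hand": 25, "x": 0, "y": -0.011, "z": -0.03, "ax": 0, "ay": 0, "az": 0},
    {"hand": 25, "x": 0, "y": -0.011, "z": -0.08, "ax": 0, "ay": 0, "az": 0},
    {"hand": 40, "x": 0, "y": -0.011, "z": -0.1, "ax": 0, "ay": 0, "az": 0},
    {"hand": 40, "x": 0, "y": -0.011, "z": -0.1, "ax": 0, "ay": 0, "az": 0},
    {"hand": 40, "x": 0, "y": -0.011, "z": -0.1, "ax": 0, "ay": 0, "az": 0},
  ],
)

```text
t: 13.9
tool_pos: [0.6155, 0.2591, 0.3209]
orientation: [-2.018, -2.403, 0.007]
force: [0.4, -0.9, -0.8]
opening: 0.0372
gripper_force: 0.0
```

```bash
python3 - <<'E'
from h import *
p,r,s=tool(); print(p,s['t'],s['opening'],r.as_matrix()[:,1].round(4))
w=camera_params('wrist'); im,d=read_camera('wrist'); np.savez('pics/w6.npz',d=d,**w); cv2.imwrite('pics/w6.png',im)
E
```

```text
[0.6155127  0.25908937 0.3209322 ] 13.9 0.03724726541569078 [ 0.985   0.1726 -0.0055]
```

View pics/w6.png

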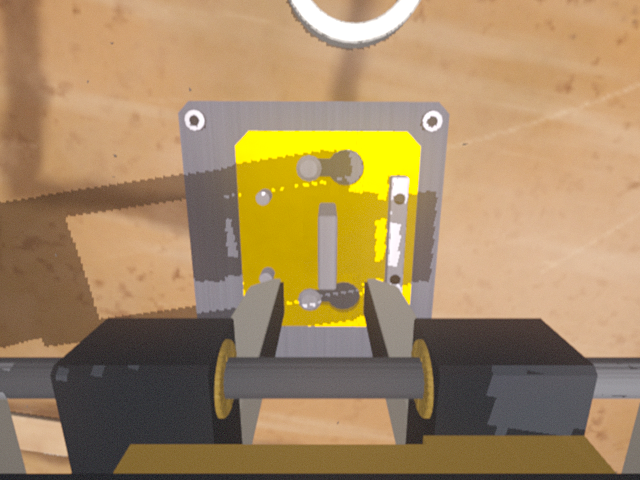

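```bash
cat >> h.py <<'E'
YAW=9.95; a_=np.radians(YAW); EX=np.array([np.cos(a_),np.sin(a_)]); EY=np.array([-EX[1],EX[0]]); PIV=np.array([.6165,.2584])-.078*EX-.105*EY
def peg(th,r=.065): th=np.radians(th); return PIV+r*(-np.cos(th)*EX+np.sin(th)*EY)
E
python3 - <<'E'
from h import *
t=camera_params('top'); q=onz(t,276.8,283.4,.066)[:2]; d=q-PIV; th=np.degrees(np.arctan2(d@EY,-d@EX)); print('peg',q,'r',np.linalg.norm(d),'th',th,'piv',PIV, read_state()['q'].round(2))
x,y=peg(th); rel(x,y,.30,90+YAW-th)
E
```

```text
peg [0.49069298 0.14485263] r 0.06720662733642925 th 12.807880856642486 piv [0.55781602 0.14150179] [0.32 0.36 1.37 0.   1.41 0.15]
shift [-0.0914 -0.1402  0.0214] turn [-0.0055 -0.0042 -1.3475] t 13.95
```

Request:
carry_out(
  targets=[
    {"hand": 32, "x": -0.01, "y": -0.017, "z": 0, "ax": 0, "ay": 0, "az": -0.17},
    {"hand": 32, "x": -0.023, "y": -0.035, "z": 0, "ax": 0, "ay": 0, "az": -0.34},
    {"hand": 32, "x": -0.034, "y": -0.052, "z": 0, "ax": 0, "ay": 0, "az": -0.51},
    {"hand": 32, "x": -0.046, "y": -0.07, "z": 0, "ax": 0, "ay": 0, "az": -0.68},
    {"hand": 32, "x": -0.057, "y": -0.088, "z": 0, "ax": 0, "ay": 0, "az": -0.85},
    {"hand": 32, "x": -0.068, "y": -0.105, "z": 0.01, "ax": 0, "ay": 0, "az": -1.02},
    {"hand": 32, "x": -0.08, "y": -0.122, "z": 0.02, "ax": 0, "ay": 0, "az": -1.19},
    {"hand": 32, "x": -0.0914, "y": -0.14, "z": 0.0214, "ax": -0.0055, "ay": -0.0042, "az": -1.3475},
  ],
)

```text
t: 14.95
tool_pos: [0.4923, 0.1444, 0.2991]
orientation: [-0.07, -3.14, -0.0]
force: [-0.2, 0.2, 0.7]
opening: 0.0298
gripper_force: 0.0
```

Request:
carry_out(
  targets=[
    {"hand": 32, "x": 0, "y": 0, "z": 0, "ax": 0, "ay": 0, "az": 0},
    {"hand": 32, "x": 0, "y": 0, "z": 0, "ax": 0, "ay": 0, "az": 0},
    {"hand": 32, "x": 0, "y": 0, "z": 0, "ax": 0, "ay": 0, "az": 0},
  ],
)

```text
t: 15.32
tool_pos: [0.4943, 0.1455, 0.3021]
orientation: [0.081, 3.137, 0.002]
force: [0.1, -0.3, 0.6]
opening: 0.0297
gripper_force: 0.0
```

```bash
python3 - <<'E'
from h import *
th=12.8; x,y=peg(th); rel(x,y,.229,90+YAW-th)
p,r,s=tool(); print(p)
w=camera_params('wrist'); im,d=read_camera('wrist'); cv2.imwrite('pics/w7.png',im); P=pts(w,d)
hsv=cv2.cvtColor(im,cv2.COLOR_BGR2HSV)
m=cv2.inRange(hsv,(0,170,80),(6,255,255)); a,b=np.nonzero(m); print('red px',len(a),b.mean(),a.mean())
# peg-height points in depth
k=(P[...,2]>.045)&(P[...,2]<.075)&(np.linalg.norm(P[...,:2]-peg(th),axis=-1)<.03); a,b=np.nonzero(k); print('peg pts',k.sum(),P[k].mean(0) if k.any() else 0, b.mean(),a.mean())
E
```

```text
shift [ 0.0016 -0.001   0.0731] turn [ 0.0015  0.0036 -0.0017] t 15.32
[0.49430113 0.145507   0.30211184]
red px 1805 322.38171745152357 287.9639889196676
peg pts 449 [0.48957758 0.14713922 0.06103517] 324.11581291759467 251.7305122494432
```

View pics/w7.png

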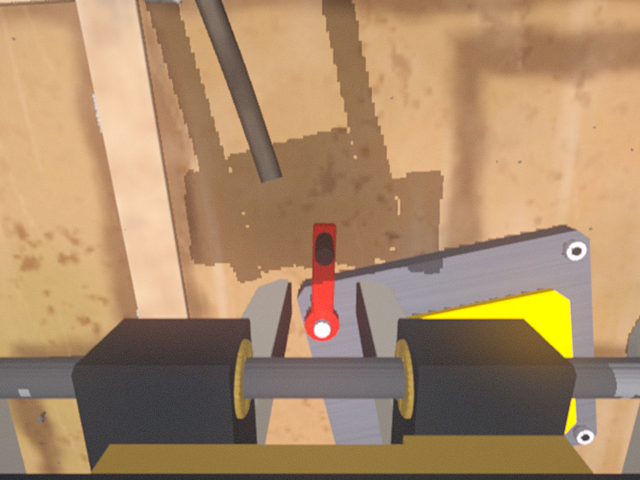

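Request:
carry_out(
  targets=[
    {"hand": 32, "x": 0.0025, "y": 0, "z": 0.025, "ax": 0, "ay": 0.003, "az": 0},
    {"hand": 32, "x": 0.0025, "y": 0, "z": 0.045, "ax": 0, "ay": 0.003, "az": 0},
    {"hand": 32, "x": 0.0025, "y": 0, "z": 0.06, "ax": 0, "ay": 0.003, "az": 0},
    {"hand": 32, "x": 0.0025, "y": 0, "z": 0.072, "ax": 0, "ay": 0.003, "az": 0},
    {"hand": 32, "x": 0.0025, "y": 0, "z": 0.072, "ax": 0, "ay": 0.003, "az": 0},
    {"hand": 32, "x": 0.0025, "y": 0, "z": 0.072, "ax": 0, "ay": 0.003, "az": 0},
  ],
)

```text
t: 16.12
tool_pos: [0.492, 0.1454, 0.2308]
orientation: [0.078, 3.139, 0.002]
force: [0.0, 0.3, 0.1]
opening: 0.0298
gripper_force: 0.0
```

```bash
cat > arc.py <<'E'
import sys
from h import *
for th in map(float,sys.argv[1:]):
    x,y=peg(th,.066); print(th,end=' '); rel(x,y,.229,90+YAW-th)
print(tool()[0],read_state()['force'].round(1))
E
python3 arc.py 12.8 20 28 36 44 52 60 68 76
```

```text
12.8 shift [ 0.0001 -0.0006  0.0018] turn [ 0.0016  0.0015 -0.0001] t 16.12
20.0 shift [-0.0005  0.0076  0.0018] turn [0.0017 0.0013 0.1256] t 16.12
28.0 shift [-0.0023  0.0167  0.0018] turn [0.0018 0.0012 0.2652] t 16.12
36.0 shift [-0.0053  0.0254  0.0018] turn [0.0019 0.0011 0.4048] t 16.12
44.0 shift [-0.0095  0.0336  0.0019] turn [0.002  0.001  0.5445] t 16.12
52.0 shift [-0.0148  0.0411  0.0019] turn [0.002  0.0008 0.6841] t 16.12
60.0 shift [-0.0211  0.0478  0.0019] turn [2.100e-03 7.000e-04 8.237e-01] t 16.12
68.0 shift [-0.0283  0.0536  0.0019] turn [2.200e-03 6.000e-04 9.634e-01] t 16.12
76.0 shift [-0.0362  0.0583  0.0019] turn [2.200e-03 4.000e-04 1.103e+00] t 16.12
[0.49198339 0.14540849 0.23078534] [0.  0.3 0.1]
```

Request:
carry_out(
  targets=[
    {"hand": 32, "x": -0.0005, "y": 0.0076, "z": 0, "ax": 0, "ay": 0, "az": 0.125},
    {"hand": 32, "x": -0.0023, "y": 0.0167, "z": 0, "ax": 0, "ay": 0, "az": 0.265},
    {"hand": 32, "x": -0.0053, "y": 0.0254, "z": 0, "ax": 0, "ay": 0, "az": 0.405},
    {"hand": 32, "x": -0.0095, "y": 0.0336, "z": 0, "ax": 0, "ay": 0, "az": 0.545},
    {"hand": 32, "x": -0.0148, "y": 0.0411, "z": 0, "ax": 0, "ay": 0, "az": 0.684},
    {"hand": 32, "x": -0.0211, "y": 0.0478, "z": 0, "ax": 0, "ay": 0, "az": 0.824},
    {"hand": 32, "x": -0.0283, "y": 0.0536, "z": 0, "ax": 0, "ay": 0, "az": 0.963},
    {"hand": 32, "x": -0.0283, "y": 0.0536, "z": 0, "ax": 0, "ay": 0, "az": 0.963},
  ],
)

```text
t: 17.12
tool_pos: [0.5232, 0.1978, 0.2312]
orientation: [1.522, 2.747, 0.004]
force: [-0.6, -0.2, -0.1]
opening: 0.0297
gripper_force: 0.0
```

```bash
python3 arc.py 68 76 84 90; python3 -c "
from h import *
p=tool()[0][:2]
for e in(.004,.007,.009,.011,.013):
    x,y=peg(90,.066)+e*EX; rel(x,y,.229,YAW)"
```

```text
68.0 shift [-0.     -0.0004  0.0022] turn [ 0.0029 -0.0003  0.0015] t 17.12
76.0 shift [-0.0007  0.0088  0.0022] turn [ 0.0029 -0.0006  0.1411] t 17.12
84.0 shift [-0.0026  0.0178  0.0023] turn [ 0.0029 -0.0008  0.2807] t 17.12
90.0 shift [-0.0049  0.0243  0.0023] turn [ 0.0028 -0.0009  0.3854] t 17.12
[0.52321606 0.19776342 0.23120832] [-0.6 -0.2 -0.1]
shift [-0.0064  0.028   0.0023] turn [ 0.0028 -0.0009  0.3854] t 17.12
shift [-0.0075  0.0308  0.0023] turn [ 0.0028 -0.0009  0.3854] t 17.12
shift [-0.0083  0.0326  0.0023] turn [ 0.0028 -0.0009  0.3854] t 17.12
shift [-0.009   0.0345  0.0023] turn [ 0.0028 -0.0009  0.3854] t 17.12
shift [-0.0098  0.0363  0.0023] turn [ 0.0028 -0.0009  0.3854] t 17.12
```

Request:
carry_out(
  targets=[
    {"hand": 32, "x": -0.0007, "y": 0.0088, "z": 0, "ax": 0, "ay": 0, "az": 0.141},
    {"hand": 32, "x": -0.0026, "y": 0.0178, "z": 0, "ax": 0, "ay": 0, "az": 0.281},
    {"hand": 32, "x": -0.0049, "y": 0.0243, "z": 0, "ax": 0, "ay": 0, "az": 0.385},
    {"hand": 32, "x": -0.0064, "y": 0.028, "z": 0, "ax": 0, "ay": 0, "az": 0.385},
    {"hand": 32, "x": -0.0075, "y": 0.0308, "z": 0, "ax": 0, "ay": 0, "az": 0.385},
    {"hand": 32, "x": -0.0083, "y": 0.0326, "z": 0, "ax": 0, "ay": 0, "az": 0.385},
    {"hand": 32, "x": -0.0083, "y": 0.0326, "z": 0, "ax": 0, "ay": 0, "az": 0.385},
  ],
)

```text
t: 18.0
tool_pos: [0.5547, 0.2076, 0.2303]
orientation: [-2.02, -2.406, -0.003]
force: [0.4, 0.3, 0.2]
opening: 0.0298
gripper_force: 0.0
```

Request:
carry_out(
  targets=[
    {"hand": 32, "x": 0, "y": 0.001, "z": 0, "ax": 0, "ay": 0, "az": 0},
    {"hand": 32, "x": 0, "y": 0.002, "z": 0, "ax": 0, "ay": 0, "az": 0},
    {"hand": 32, "x": 0, "y": 0.002, "z": 0, "ax": 0, "ay": 0, "az": 0},
  ],
)

```text
t: 18.38
tool_pos: [0.5558, 0.2079, 0.2301]
orientation: [-2.019, -2.404, 0.002]
force: [-8.4, -2.0, 6.8]
opening: 0.0305
gripper_force: 3.9
```

Request:
carry_out(
  targets=[
    {"hand": 32, "x": 0, "y": 0.001, "z": 0, "ax": 0, "ay": 0, "az": 0},
    {"hand": 32, "x": 0, "y": 0.001, "z": 0, "ax": 0, "ay": 0, "az": 0},
    {"hand": 32, "x": 0, "y": -0.006, "z": 0, "ax": 0, "ay": 0, "az": 0},
    {"hand": 32, "x": 0, "y": -0.009, "z": 0, "ax": 0, "ay": 0, "az": 0},
    {"hand": 32, "x": 0, "y": -0.009, "z": 0, "ax": 0, "ay": 0, "az": 0},
    {"hand": 32, "x": 0, "y": -0.009, "z": -0.03, "ax": 0, "ay": 0, "az": 0},
    {"hand": 32, "x": -0.03, "y": -0.009, "z": -0.09, "ax": 0, "ay": 0, "az": 0},
    {"hand": 32, "x": -0.08, "y": -0.009, "z": -0.12, "ax": 0, "ay": 0, "az": 0},
  ],
)

```text
t: 19.38
tool_pos: [0.5619, 0.128, 0.3534]
orientation: [2.016, 2.407, 0.007]
force: [1.7, 0.6, -0.2]
opening: 0.0298
gripper_force: 0.0
```

Request:
carry_out(
  targets=[
    {"hand": 32, "x": -0.03, "y": 0, "z": -0.03, "ax": 0, "ay": 0, "az": 0},
    {"hand": 32, "x": -0.05, "y": 0, "z": -0.05, "ax": 0, "ay": 0, "az": 0},
    {"hand": 32, "x": -0.05, "y": 0, "z": -0.05, "ax": 0, "ay": 0, "az": 0},
    {"hand": 32, "x": -0.05, "y": 0, "z": -0.05, "ax": 0, "ay": 0, "az": 0},
  ],
)

```text
t: 19.88
tool_pos: [0.5697, 0.0789, 0.3986]
orientation: [-2.019, -2.404, -0.001]
force: [-0.4, -0.3, 0.1]
opening: 0.0296
gripper_force: 0.0
```

```bash
python3 - <<'E'
from h import *
w=camera_params('wrist'); im,d=read_camera('wrist'); cv2.imwrite('pics/w8.png',im); P=pts(w,d)
hsv=cv2.cvtColor(im,cv2.COLOR_BGR2HSV); m=cv2.inRange(hsv,(0,170,60),(6,255,255)); c,_=cv2.findContours(m,cv2.RETR_EXTERNAL,cv2.CHAIN_APPROX_NONE); k=max(c,key=cv2.contourArea)
q=np.array([onz(w,*a[0],.029)[:2] for a in k],np.float32); rr=cv2.minAreaRect(q); print('latch',rr,'base xy',[(e@EX,e@EY) for e in [np.array(rr[0])-np.array([.6165,.2584])]])
E
```

```text
latch ((0.55008465051651, 0.1668805032968521), (0.024499118328094482, 0.0748886689543724), 14.24217414855957) base xy [(np.float64(-0.081229925838093), np.float64(-0.07866712192618673))]
```

View pics/w8.png

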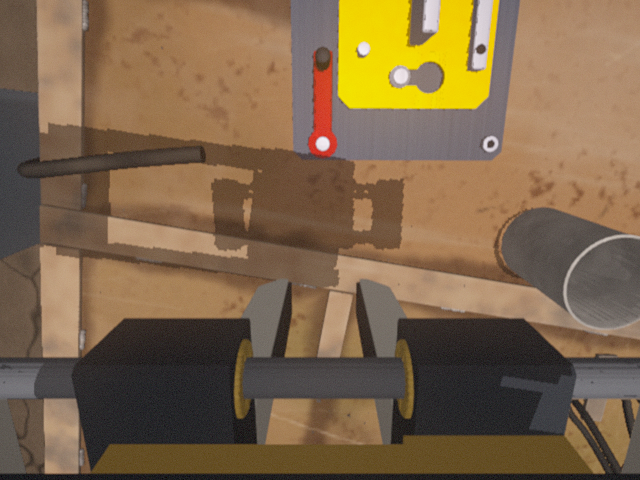

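```bash
python3 -c "
from plant import robot
print(robot.close_job())"
```

```text
the job is handed in; nothing more can be done
None
```

The larger yellow plate is seated on the studs and pushed fully home, and the red latch is swung shut to its stop behind the plate's rear edge. The last wrist picture shows this, and I handed the job in at about 20 s with the arm clear of everything.

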